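# Mount a nut in the centring chuck

### The arm

A 6-joint arm with a two-finger parallel gripper is mounted at the origin on a cart in front of the work surface, level with it; the furniture and walls round the work are solid. World frame = base frame: x ahead of the robot, y to its left, z up, the work surface at z = 0. Lengths are in mm, angles in rad, forces in N, time in s.
With the tool pointing down it reaches from about 400 to 925 mm from the base axis. Payload 12.5 kg.
Tool frame: the origin (TCP) lies midway between the tips of the shut fingers; the grasp point (between the pads) lies 19 mm behind it; z points along the fingers, y is the direction in which the jaws open and shut (so a half turn about z gives the same grasp; the last joint's range is limited). The gripper opens to 95 mm and grips with 3 to 60 N. Pads are 20 mm wide; open, the fingers measure 119 mm over their backs; the gripper's body (75 mm by 180 mm) begins 59 mm behind the grasp point.
Start: joints at [-1.431, 0.491, 1.559, -0, 1.092, -0.106], TCP at [152.105, -606.227, 214.661] pointing down, gripper open.
Joint ranges: [-3.1, 3.1], [-0.84, 2.19], [0.05, 2.79], [-1.13, 4.28], [0.06, 2.93], [-2.69, 2.69]. Speed limits (rad/s): [2.22, 2.22, 2.79, 3.14, 3.14, 3.14].

### API

Orientations are given as [roll, pitch, yaw] about the fixed x, y, z axes, in that order (R = Rz(yaw) Ry(pitch) Rx(roll)).
In Python, from cell import env, eyes, job_done, boxes_of, regions_of gives the robot as it stands.
- The arm moves only by the tool send_rows, never from a script. Its argument "plan" is text: rows parted by semicolons, each of 5 numbers parted by spaces: the shift along the tool's x, y, z in mm, then the turn about the tool's z in rad, then the finger opening in mm, from 0 to 95.1. In form: x y z roll gripper; .... A call has 1 to 8 rows; each row shifts and turns the pose as measured when the row begins, along the tool's axes as they then stand; what a row does not reach is not made up. A row lasts 1/10 s, in which the tool goes at most 50 mm and 8.59 degrees, less where a joint would pass 70% of its speed; a pose out of reach is approached as far as the arm can. A call with a gripper value outside its range is refused whole. The fingers move at their own pace and stop on an object; the grip force is fixed at half the most. Time passes only in rows, so rows that do not move let the fingers close. It gives the time, the measured TCP pose, the force and the opening at its end, in the units of the state.
- env.state(): the state, without advancing time (a new reading comes with each control period).
- eyes.read_camera(name): name is "side" or "top" or "wrist"; returns a dict with "image" (400x640x3 uint8, red, green, blue), "vertical_fov" (degrees; the focal length in pixels is half the picture's height over the tangent of half this angle, whatever the lens; pixels are square), "cx", "cy" (the principal point, pixels), "extrinsics" (4x4, takes a point from camera to world coordinates). Camera axes: x right, y up, looking along -z (the intrinsics and any distortion apply to the point x, -y, -z); pixel columns grow to the right and rows downward; lengths in mm; the calibration is good to about 2 mm. A picture is of the moment at which its call begins. There is no depth.
- job_done(): hands the job in, once; it reports no verdict.
Trained networks look in a picture, given as the dict that the camera call returned (one of the last four; its "shot" number tells which), for a name from the list of things; names that differ only in an ending like _2 or _b are one class to them, and where a whole thing is asked for, a point or a joint stands for the part that bears it (a point fixed in the world has none). Each returns a list of dicts, best first, with "confidence" (0 to 1); they miss things now and then, are a little off and sometimes report something else, mostly with a low value. They report only what shows in the picture. A call takes as long as a camera call. They do not tell look-alikes from the thing itself.
- boxes_of(target, picture): "bbox" ([left, top, width, height] in pixels, round what is visible of it).
- regions_of(target, picture): "pixels" (400x640 bool, what is visible of it) and "bbox" ([left, top, width, height] in pixels, round what is visible of it).
The state is a dict: "t": time; "joints": joint angles; "qvel": joint speeds; "tau": joint torques, N m; "eef_pos": TCP position; "tcp_rot": TCP orientation; "ft_force": force on the tool from outside, world axes, zero at the start; "moment": the same for the moment, N m; "opening": opening from 0.0 (shut) to 1.0 (fully open).
Only numpy, scipy, OpenCV 4.12 (cv2) and the standard library are available. Lean on these libraries where they do the work, as an engineer would, in place of code of your own. Each camera call takes 0.05 s, during which the arm holds its last target.

### The job

Stand the loose spanner nut, small round end down, on the face of the little centring chuck between its three open jaws, then turn the knurled ring clockwise until all three jaws hold the nut hand-tight: firmly enough that it cannot shift, but gently, since too much squeeze marks it. Touch neither the fixed collar below the ring nor the fixed face plate above it with the robot, and leave the other things on the bench where they are.

Things in the scene. Friction and masses are not known exactly. Their poses are not given: they have to be found in the camera images.
- nut: hardened spanner nut, bare steel, 0.1 kg, 23 mm high, standing on the bench the way it goes into the chuck: below, a round shank 23 mm in diameter and 12 mm high; above it a hexagonal head (26 mm across flats, 29.4 mm across corners) from 12 to 23 mm, with pin holes in its top. Origin: centre of its underside; z up; the flats that face its own +y and -y are parallel. Take it by the head.
- chuck: ring-operated three-jaw centring chuck, fixed to the bench, axis vertical. Origin: centre of its underside, on the axis, z up. From the bottom: flange, 96 mm diameter, 0 to 10 mm high; fixed collar; knurled ring; fixed face plate; three jaws on the face at 0, 120 and 240 degrees from the chuck's own x axis, their tops 57 to 58 mm high.
- seat (a point): centre of the flat top of the face plate, on the chuck's axis, 48 mm above its underside: here the nut's origin belongs. The tips of the open jaws leave 2.4 to 7 mm all round the nut's shank.
- chuck_collar: fixed plain collar of the chuck below the ring, 70 mm diameter, 10 to 24 mm above the chuck's underside (wider than the ring). Origin: centre of its underside. The robot must not touch it.
- ring_mid (a point): middle of the slim knurled dark steel ring, on the axis, 32 mm above the chuck's underside; the ring is 64 mm in diameter, 14 mm high (25 to 39 mm). Turned clockwise seen from above it drives all jaws inward together, 7 mm per radian. About 0.5 N m of steady friction; it stays where it is left. How far it stands closed at the start varies by 0.65 rad and is not measured.
- chuck_face: fixed round face plate of the chuck above the ring, 58 mm diameter, 39 to 48 mm above the chuck's underside (narrower than the ring). Origin: centre of its underside. The robot must not touch it.
- guide_a: first of the three guides on the face plate, with the steel jaw (10 mm wide, 9 mm high, dark sprung tip towards the axis) that runs in it. Origin: outer end of the guide on the face plate, 28.5 mm from the axis; it does not move with the jaw. The jaws meet the nut after 0.3 to 1.05 rad of turning: to be found by feel.
- guide_b: second guide and jaw, 120 degrees on (anticlockwise from above). Once all jaws hold the nut, the moment needed to turn the ring rises, beyond its friction, by about 0.02 N m for each newton with which each jaw squeezes; each jaw's squeeze grows by about 0.1 N per milliradian turned.
- guide_c: third guide and jaw, 240 degrees on. Hand-tight is about 12 N a jaw; under 6 N the nut can shift, beyond 20 N it is marked. A hand that stops while gripping the ring feels less than the full friction, but the rise due to the squeeze stays.
- collet_one: bystander: spring collet standing on the bench, slotted taper, 28 mm diameter, 36 mm high. Origin: centre of its underside
- collet_two: bystander: a second such collet
- setting_ring: bystander: plain steel setting ring, 45 mm diameter, 12 mm high. Origin: centre of its underside
- comparator: bystander: round digital comparator, 80 x 67 mm, 35 mm high. Origin: centre of its underside
- caliper: bystander: caliper lying flat, 240 mm long along its own y, 73 mm wide, 20 mm high. Origin: centre of its underside
There are look-alikes about, which are no part of the job. There is more than one size of the chuck; the job needs the larger. Leave any pink look-alike of the nut alone.

How it is judged:
By the outcome, as a careful person would: the job done as asked, in the order asked, and still so for the second after the job is handed in, with the robot touching nothing.
It also fails if it takes over 72 s, if anything falls off the work surface, if the arm or the gripper's body presses on something with over 40 N, if the wrist force passes 120 N, or if a joint passes its speed limit or range.

## Working session

There is one attempt and no reset: what is moved stays moved. The work goes in short steps, Python scripts to look and compute and a tool call to move; the robot and the scene stay as the last step left them, time stands still between calls to the robot, and variables do not carry over. Pictures are saved under pics/ and viewed, and the job is handed in when it is done.

Besides the shell and the picture viewer there is one more tool, called after ">>>" by a JSON object that holds its "method" and its "body", one argument or row to a line. send_rows: Moves the arm, as the interface text tells. Its arguments: {"type":"object","properties":{"plan":{"type":"string"}},"required":["plan"]}

```bash
ls; mkdir -p pics; python3 - <<'E'
from cell import env, eyes, boxes_of
import cv2
s=env.state()
print({k:(v if not hasattr(v,'round') else v) for k,v in s.items()})
for n in ["top","side","wrist"]:
    p=eyes.read_camera(n); cv2.imwrite(f"pics/a_{n}.png",cv2.cvtColor(p["image"],cv2.COLOR_RGB2BGR))
    print(n,p.keys(),p["vertical_fov"],p["cx"],p["cy"],p["extrinsics"])
    for t in ["nut","chuck","ring_mid","guide_a","collet_one","setting_ring","comparator","caliper"]:
        print(t,[(b["bbox"],round(b["confidence"],2)) for b in boxes_of(t,p)])
E
```

```text
pics
{'t': 0.0, 'joints': array([-1.43058536e+00,  4.91522811e-01,  1.55945461e+00,  2.54000834e-05,
        1.09172093e+00, -1.05585685e-01]), 'qvel': array([ 0.00023518, -0.0024328 ,  0.00124625,  0.00074153,  0.00049686,
       -0.00106328]), 'tau': array([-6.21535200e-04, -6.12642717e+01, -2.58184147e+01,  6.93274965e-02,
        4.82105208e-02, -1.26317859e-04]), 'eef_pos': array([ 152.08194045, -605.95447626,  214.08281051]), 'tcp_rot': array([-3.14049549e+00, -1.38931129e-04,  2.45784860e-01]), 'ft_force': array([ 0.50675589, -0.13158734,  0.20172793]), 'moment': array([-0.01055152,  0.02187148,  0.03267534]), 'opening': 1.0010709139105813}
top dict_keys(['image', 'vertical_fov', 'cx', 'cy', 'extrinsics', 'shot']) 54.615318306688266 317.72598608736473 201.54824237153744 [[ 1.32377735e-02  9.88836389e-01 -1.48416162e-01  4.14875401e+02]
 [-9.99904951e-01  1.36630905e-02  1.84646885e-03  6.44662170e+01]
 [ 3.85367905e-03  1.48377612e-01  9.88923270e-01  9.06618850e+02]
 [ 0.00000000e+00  0.00000000e+00  0.00000000e+00  1.00000000e+00]]
nut [([413.6, 223.1, 9.6, 12.2], 0.58), ([4
[... 1277 characters left out ...]
36)]
guide_a []
collet_one [([348.5, 228.9, 15.1, 19.4], 0.46)]
setting_ring [([272.9, 185.5, 15.6, 9.9], 0.65)]
comparator [([340.3, 176.9, 22.8, 17.6], 0.82)]
caliper [([272.0, 161.2, 61.7, 23.5], 0.78)]
wrist dict_keys(['image', 'vertical_fov', 'cx', 'cy', 'extrinsics', 'shot']) 70.69823704053816 316.4145094634021 206.50867957068647 [[ 2.43660288e-01  9.35430478e-01  2.56123963e-01  2.23863873e+02]
 [-9.69860454e-01  2.34845967e-01  6.49466861e-02 -5.87163987e+02]
 [ 6.03429884e-04 -2.64229431e-01  9.64459664e-01  3.84231684e+02]
 [ 0.00000000e+00  0.00000000e+00  0.00000000e+00  1.00000000e+00]]
nut []
chuck []
ring_mid []
guide_a []
collet_one []
setting_ring []
comparator []
caliper []
```

```bash
python3 - <<'E'
import cv2
t=cv2.imread("pics/a_top.png");s=cv2.imread("pics/a_side.png")
cv2.imwrite("pics/a_topz.png",cv2.resize(t[130:290,150:450],(800,427),interpolation=cv2.INTER_CUBIC))
cv2.imwrite("pics/a_sidez.png",cv2.resize(s[150:300,240:400],(640,600),interpolation=cv2.INTER_CUBIC))
E
```

```text
(no output)
```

View pics/a_top.png

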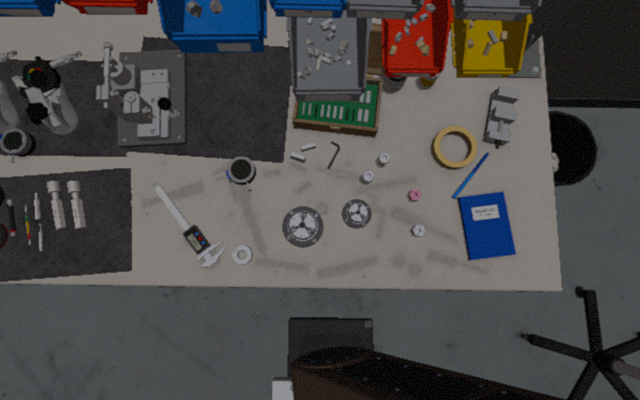

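View pics/a_topz.png

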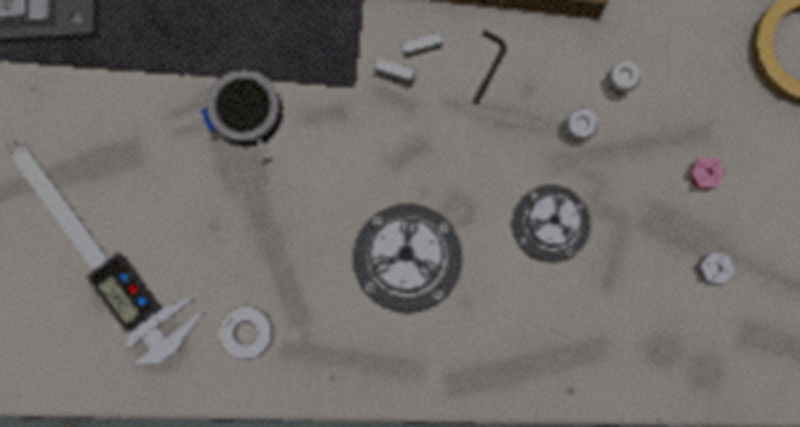

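View pics/a_sidez.png

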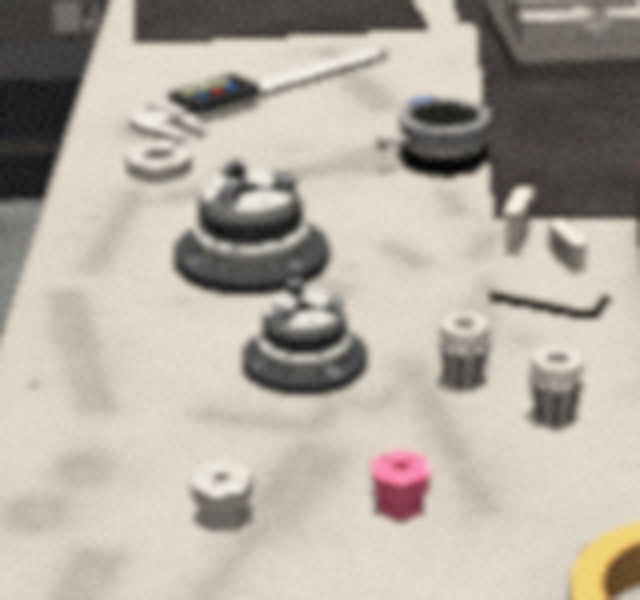

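View pics/a_wrist.png

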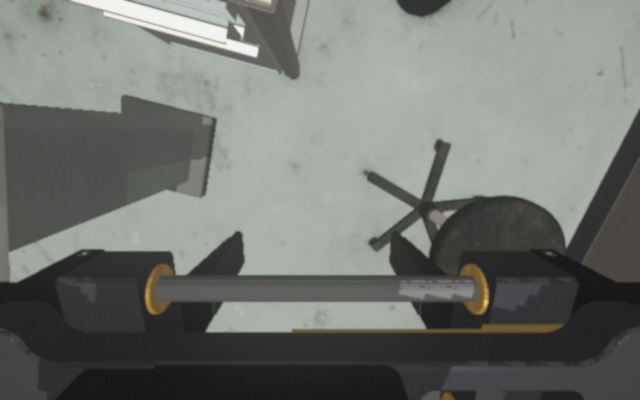

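Top view: the large chuck is at about (302,226) px, the small one at (357,213), the steel nut at (418,230) and the pink look-alike at (415,195). The wrist camera does not see the bench yet. Next I turn these pixels into positions.

```bash
cat > h.py <<'E'
import numpy as np, cv2
from cell import env, eyes, boxes_of, regions_of, job_done
np.set_printoptions(precision=2,suppress=True)
def K(p):
    f=200/np.tan(np.radians(p["vertical_fov"]/2)); return f,p["cx"],p["cy"]
def back(p,u,v,z):
    f,cx,cy=K(p); E=np.array(p["extrinsics"])
    d=E[:3,:3]@np.array([(u-cx)/f,-(v-cy)/f,-1.0]); o=E[:3,3]
    return o+d*(z-o[2])/d[2]
def proj(p,X):
    f,cx,cy=K(p); E=np.array(p["extrinsics"])
    c=(np.atleast_2d(X)-E[:3,3])@E[:3,:3]
    return np.stack([cx+f*c[:,0]/-c[:,2], cy-f*c[:,1]/-c[:,2]],1)
def shot(n,name=None,crop=None,size=None):
    p=eyes.read_camera(n)
    if name:
        im=cv2.cvtColor(p["image"],cv2.COLOR_RGB2BGR)
        if crop: im=im[crop[1]:crop[3],crop[0]:crop[2]]
        if size: im=cv2.resize(im,size,interpolation=cv2.INTER_CUBIC)
        cv2.imwrite("pics/"+name+".png",im)
    return p
def st():
    s=env.state(); print("t",round(s["t"],2),"tcp",s["eef_pos"],"rot",s["tcp_rot"],"F",s["ft_force"],"M",s["moment"],"op",round(s["opening"],4),"q",s["joints"]); return s
E
python3 - <<'E'
from h import *
T=shot("top");S=shot("side")
def cen(b): return b[0]+b[2]/2,b[1]+b[3]/2
for t in ["nut","chuck","collet_one","setting_ring","comparator"]:
  for p,nm in((T,"top"),(S,"side")):
    for r in regions_of(t,p):
        b=r["bbox"];u,v=cen(b); ys,xs=np.nonzero(r["pixels"])
        print(t,nm,round(r["confidence"],2),np.array(b),"px",xs.mean().round(1),ys.mean().round(1),"world@12,25:",back(p,xs.mean(),ys.mean(),12)[:2],back(p,xs.mean(),ys.mean(),25)[:2])
E
```

```text
nut top 0.46 [411.8 224.5  11.8  13.7] px 418.1 230.1 world@12,25: [ 485.65 -170.2 ] [ 484.62 -166.79]
nut side 0.67 [290.2 265.   14.4  16.1] px 295.3 273.1 world@12,25: [ 484.51 -167.12] [ 485.82 -186.  ]
nut side 0.56 [334.4 260.8  12.   16.7] px 339.5 270.7 world@12,25: [ 567.36 -162.04] [ 566.33 -181.07]
chuck top 0.85 [280.7 204.9  42.3  44. ] px 302.1 226.4 world@12,25: [490.41  98.13] [489.31  97.64]
chuck top 0.55 [341.5 197.5  32.2  31.1] px 356.3 213.3 world@12,25: [522.83 -27.21] [521.26 -25.87]
chuck side 0.92 [297.5 221.5  35.4  28.4] px 315.3 236.0 world@12,25: [521.95 -29.58] [522.2  -52.35]
chuck side 0.63 [284.4 188.2  38.9  31.9] px 301.8 208.5 world@12,25: [488.98 106.66] [490.16  80.04]
collet_one top 0.61 [362.7 172.6   9.2   9.9] px 367.4 176.9 world@12,25: [609.65 -53.54] [606.82 -51.83]
collet_one side 0.74 [348.5 227.2  15.2  19.9] px 355.2 237.1 world@12,25: [607.52 -37.53] [605.35 -60.07]
setting_ring top 0.59 [232.  247.7  18.8  17. ] px 241.7 254.7 world@12,25: [423.79 235.  ] [423.66 232.52]
setting_ring side 0.52 [271.7 185.2  19.   11.4] px 279.1 190.1 world@12,25: [424.36 222.53] [427.37 192.64]
comparator top 0.97 [223.1 158.6  32.6  29.9] px 241.0 170.8 world@12,25: [620.03 245.  ] [617.05 242.38]
comparator side 0.82 [339.6 172.7  20.7  21.5] px 350.4 183.8 world@12,25: [619.27 257.23] [616.77 226.36]
```

>>> {"method": "send_rows", "body": {
  "plan": "34 -27 2 0 95;34 -27 2 0 95;34 -27 2 0 95;34 -27 2 0 95;34 -27 2 0 95;34 -27 2 0 95;34 -27 2 0 95;34 -27 2 0 95"
}}

```text
t: 2.75
eef_pos: [367.6, -325.1, 197.6]
tcp_rot: [3.138, -0.0, 0.238]
ft_force: [0.7, 0.0, -0.7]
opening: 1.0
```

>>> {"method": "send_rows", "body": {
  "plan": "30 -25 10 0 95;30 -25 10 0 95;30 -25 10 0 95;30 -25 10 0 95;30 -25 10 0 95;0 0 0 0 95"
}}

```text
t: 3.35
eef_pos: [490.6, -158.3, 146.6]
tcp_rot: [3.135, -0.003, 0.241]
ft_force: [-0.7, 0.1, 0.2]
opening: 1.0
```

```bash
python3 - <<'E'
from h import *
s=st();p=shot("wrist","b_wrist")
print(proj(p,[s["eef_pos"],[485,-169,12]]))
for r in regions_of("nut",p):
    ys,xs=np.nonzero(r["pixels"]);print(r["confidence"],np.array(r["bbox"]),xs.mean(),ys.mean(),back(p,xs.mean(),ys.mean(),18))
E
```

```text
t 3.35 tcp [ 490.64 -158.3   146.57] rot [ 3.14 -0.    0.24] F [-0.74  0.13  0.24] M [-0.05  0.04 -0.01] op 1.0001 q [-0.44  0.42  1.91 -0.    0.81  0.89]
[[317.8  247.76]
 [324.44 205.97]]
0.68 [312.1 195.1  25.9  25.1] 323.9760956175299 206.53187250996015 [ 485.78 -168.06   18.  ]
0.62 [327.6 111.3  25.5  33.2] 338.6006825938567 129.3430034129693 [ 568.48 -162.46   18.  ]
0.56 [268.5   0.   30.1  39. ] 284.24946921443734 17.48832271762208 [653.05 -87.54  18.  ]
```

View pics/b_wrist.png

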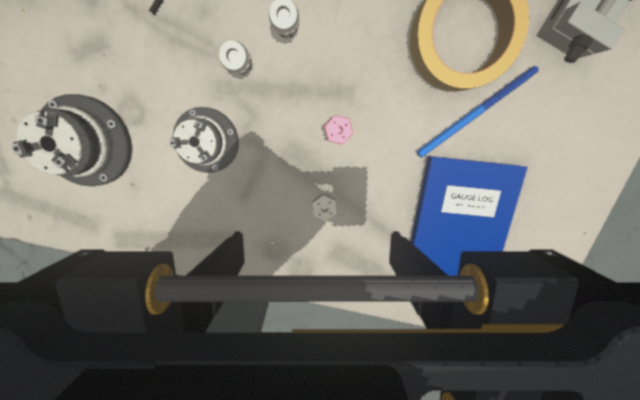

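The wrist view shows the steel nut at (324,206), half in shadow; the large chuck is at the left, near (50,145). The three views agree on the nut to about 2 mm. I go closer to get the hex orientation.

```bash
python3 - <<'E'
import cv2
im=cv2.imread("pics/b_wrist.png")
a=cv2.resize(im[185:230,300:350],(500,450),interpolation=cv2.INTER_CUBIC)
cv2.imwrite("pics/b_nut.png",cv2.convertScaleAbs(a,alpha=1.6))
cv2.imwrite("pics/b_chuck.png",cv2.resize(im[85:195,0:140],(763,600),interpolation=cv2.INTER_CUBIC))
E
```

```text
(no output)
```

View pics/b_nut.png

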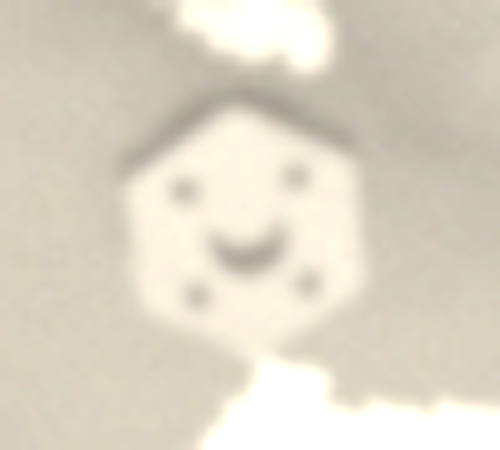

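View pics/b_chuck.png

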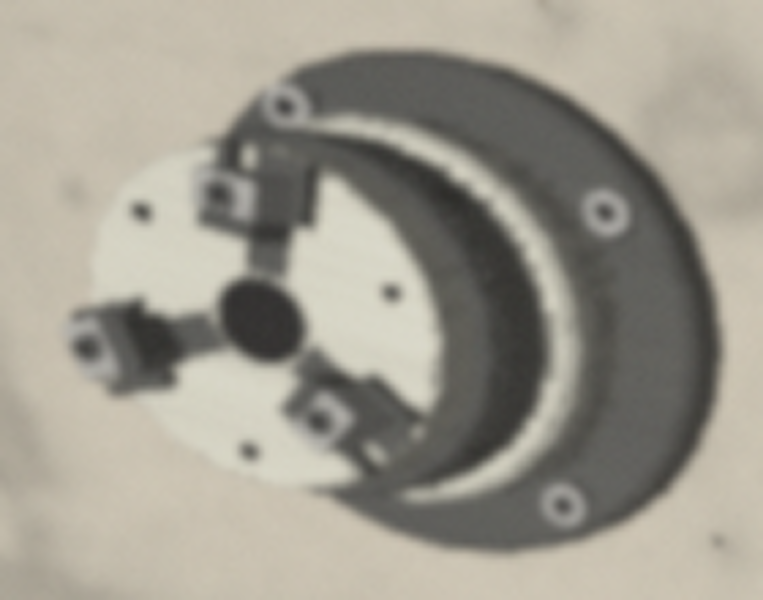

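```bash
python3 - <<'E'
from h import *
p=shot("wrist");s=st()
B=lambda L,z=23:np.array([back(p,300+x/10,185+y/10,z)[:2] for x,y in L])
h=B([(183,190),(294,177),(308,285),(196,297)])
c=B([(235,100),(357,155),(362,290),(250,350),(140,300),(128,180)])
print("holes",h,"mean",h.mean(0)); print(np.degrees([np.arctan2(*(h[b]-h[a])[::-1]) for a,b in((0,1),(3,2),(0,3),(1,2))]))
print("hexmean",c.mean(0),np.linalg.norm(c-c.mean(0),axis=1)); a=np.degrees(np.arctan2(*(c-c.mean(0)).T[::-1]))%360;print(a, (a%60))
# tool y world dir
print("tool y ang",np.degrees(np.arctan2(-np.cos(s["tcp_rot"][2]),np.sin(s["tcp_rot"][2]))))
# chuck
z=5.45
C=lambda x,y,zz:back(p,x/z,85+y/z,zz)[:2]
scr=[C(285,104,10),C(605,212,10),C(563,506,10)]
print("flange screws",scr)
print("hole",C(262,320,48)); jt=[C(217,193,57),C(92,345,57),C(322,418,57)];print("jaw screws",jt,np.mean(jt,0))
m=np.mean(jt,0)
for j in jt: print(np.degrees(np.arctan2(j[1]-m[1],j[0]-m[0])),np.linalg.norm(j-m))
E
```

```text
t 3.5 tcp [ 489.07 -161.6   147.7 ] rot [ 3.13 -0.    0.24] F [ 0.15 -0.52  0.19] M [-0.03  0.03 -0.03] op 0.9978 q [-0.45  0.42  1.91 -0.01  0.81  0.89]
holes [[ 486.91 -163.58]
 [ 491.14 -174.86]
 [ 479.74 -179.37]
 [ 475.54 -167.85]] mean [ 483.33 -171.41]
[ -69.45  -69.98 -159.43 -158.4 ]
hexmean [ 484.16 -171.21] [14.47 14.57 14.47 13.66 13.89 13.87]
[ 18.58 318.66 255.66 196.34 138.42  79.92] [18.58 18.66 15.66 16.34 18.42 19.92]
tool y ang -76.33180814186706
flange screws [array([521.91, 124.57]), array([516.37,  65.62]), array([456.91,  70.67])]
hole [490.1  95.4]
jaw screws [array([511.3 ,  94.45]), array([481.7 , 114.52]), array([478.35,  77.86])] [490.45  95.61]
-3.1846102380588985 20.885640200465026
114.83426026337062 20.837494357230998
-124.28525088570404 21.483152826195273
```

>>> {"method": "send_rows", "body": {
  "plan": "-2 2 25 -0.03 95;-2 2 25 -0.03 95;-1 1 25 -0.03 95;0 0 20 0 95;0 0 0 0 95;0 0 0 0 95"
}}

```text
t: 4.1
eef_pos: [484.6, -176.6, 53.7]
tcp_rot: [3.128, -0.008, 0.323]
ft_force: [-0.1, 0.2, 0.7]
opening: 0.999
```

```bash
python3 - <<'E'
from h import *
s=st();p=shot("wrist","c_wrist",(200,120,440,300),(800,600))
c,ss=np.cos(s["tcp_rot"][2]),np.sin(s["tcp_rot"][2])
for r in regions_of("nut",p):
    ys,xs=np.nonzero(r["pixels"]);w=back(p,xs.mean(),ys.mean(),18);d=w[:2]-s["eef_pos"][:2]
    print(r["confidence"],np.array(r["bbox"]),xs.mean(),ys.mean(),w,"tool dx,dy",c*d[0]+ss*d[1],ss*d[0]-c*d[1])
E
```

```text
t 4.1 tcp [ 484.58 -176.55   53.74] rot [ 3.13 -0.01  0.32] F [-0.12  0.19  0.71] M [-0.04  0.03 -0.  ] op 0.9991 q [-0.48  0.57  1.99 -0.01  0.57  0.78]
0.89 [290.2 209.   37.5  36.3] 307.03634577603145 225.14440078585463 [ 485.48 -168.22   18.  ] tool dx,dy 3.4998090675201374 -7.616000651091644
0.72 [314.   91.1  40.7  43.4] 335.46846153846155 114.73153846153846 [ 568.64 -161.99   18.  ] tool dx,dy 84.34495169305458 12.835190491528959
```

View pics/c_wrist.png

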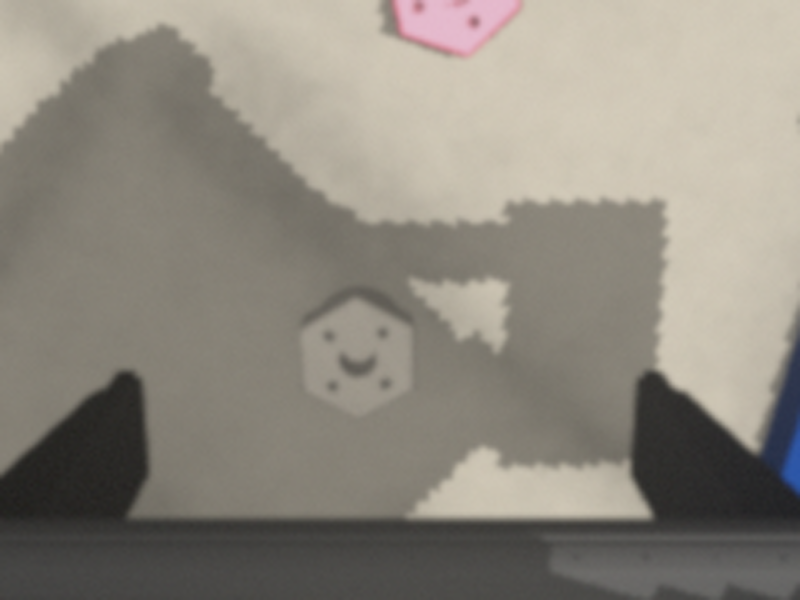

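>>> {"method": "send_rows", "body": {
  "plan": "3.5 -7.5 0 0 95;0 0 0 0 95;0 0 15 0 95;0 0 12 0 95;0 0 6 0 95;0 0 0 0 95;0 0 0 0 95"
}}

```text
t: 4.9
eef_pos: [488.2, -167.9, 23.6]
tcp_rot: [3.123, -0.013, 0.324]
ft_force: [0.6, -0.1, 0.2]
opening: 0.998
```

```bash
python3 - <<'E'
from h import *
s=st();p=shot("wrist","d_wrist",(200,150,440,300),(800,500))
print(proj(p,[[485.6,-168.2,23],s["eef_pos"]]))
E
```

```text
t 4.9 tcp [ 488.21 -167.92   23.57] rot [ 3.12 -0.01  0.32] F [ 0.64 -0.05  0.22] M [0.04 0.   0.01] op 0.9982 q [-0.46  0.62  2.01 -0.01  0.49  0.8 ]
[[316.9  251.16]
 [317.8  247.85]]
```

View pics/d_wrist.png

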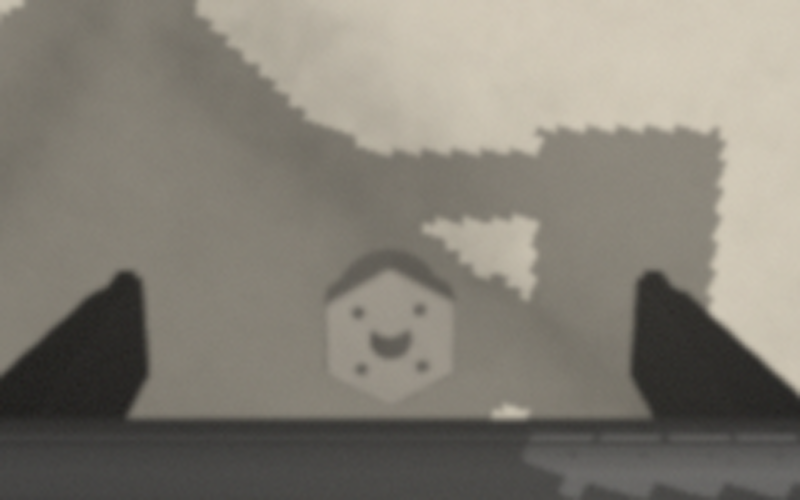

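>>> {"method": "send_rows", "body": {
  "plan": "-2.5 -0.5 5 0 95;0 0 5 0 95;0 0 0 0 95"
}}

```text
t: 5.25
eef_pos: [485.9, -168.6, 13.5]
tcp_rot: [3.122, -0.014, 0.324]
ft_force: [0.7, 0.2, 0.5]
opening: 0.997
```

```bash
python3 - <<'E'
from h import *
s=st()
E
```

```text
t 5.25 tcp [ 485.95 -168.63   13.54] rot [ 3.12 -0.01  0.32] F [0.73 0.18 0.45] M [0.03 0.02 0.06] op 0.9966 q [-0.46  0.64  2.02 -0.01  0.46  0.79]
```

>>> {"method": "send_rows", "body": {
  "plan": "0 0 0 0 15;0 0 0 0 15;0 0 0 0 15;0 0 0 0 15;0 0 0 0 15;0 0 0 0 15;0 0 0 0 15;0 0 0 0 15"
}}

```text
t: 6.05
eef_pos: [486.1, -168.8, 13.8]
tcp_rot: [3.121, -0.014, 0.324]
ft_force: [0.3, -0.8, 0.1]
opening: 0.387
```

```bash
python3 - <<'E'
from h import *
s=st();p=shot("wrist","e_wrist",(200,150,440,300),(800,500)); p=shot("side","e_side",(240,220,340,300),(800,600))
E
```

```text
t 6.05 tcp [ 486.13 -168.76   13.8 ] rot [ 3.12 -0.01  0.32] F [ 0.31 -0.83  0.11] M [-0.03  0.02  0.  ] op 0.3869 q [-0.46  0.64  2.02 -0.01  0.46  0.79]
```

View pics/e_wrist.png

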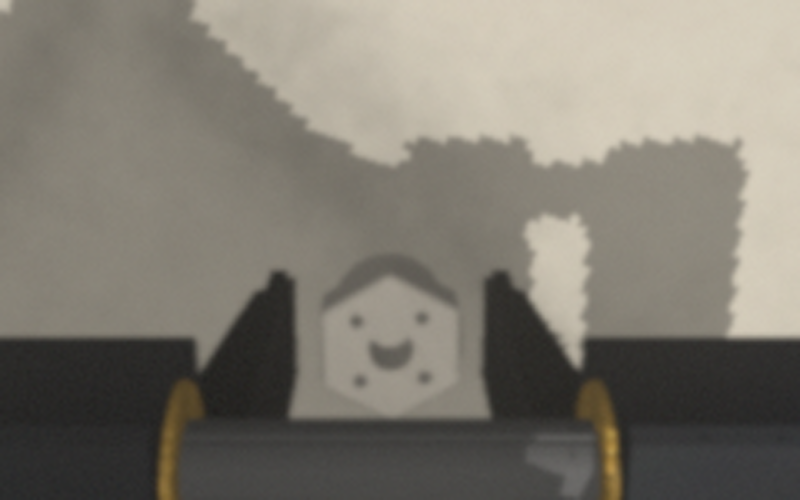

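View pics/e_side.png

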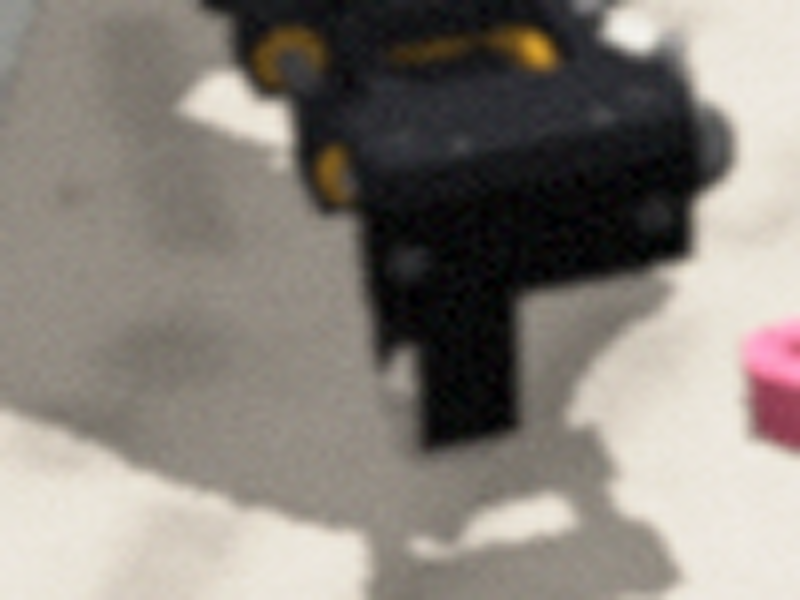

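Still closing (37 mm open) and well centred. The nut is at zoom (390,340), with a finger on each side and the flats parallel to the pads.

>>> {"method": "send_rows", "body": {
  "plan": "0 0 0 0 15;0 0 0 0 15;0 0 0 0 15;0 0 0 0 15"
}}

```text
t: 6.55
eef_pos: [486.1, -168.8, 13.8]
tcp_rot: [3.122, -0.014, 0.324]
ft_force: [0.0, -1.0, 0.0]
opening: 0.299
```

```bash
python3 - <<'E'
from h import *
s=st();p=shot("wrist","f_wrist",(200,150,440,300),(800,500))
E
```

```text
t 6.55 tcp [ 486.12 -168.76   13.78] rot [ 3.12 -0.01  0.32] F [ 0.04 -0.97  0.04] M [ 0.03 -0.05  0.03] op 0.2994 q [-0.46  0.64  2.02 -0.01  0.46  0.79]
```

View pics/f_wrist.png

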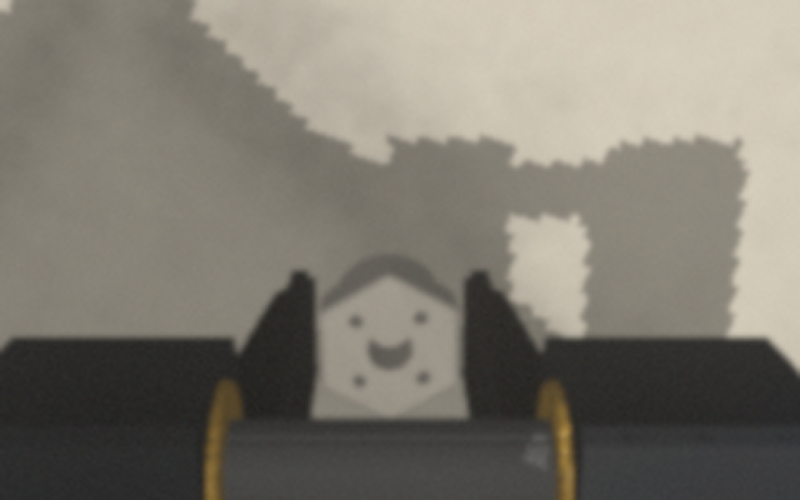

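>>> {"method": "send_rows", "body": {
  "plan": "0 0 0 0 10;0 0 0 0 10;0 0 0 0 10;0 0 0 0 10"
}}

```text
t: 7.0
eef_pos: [486.1, -168.8, 13.8]
tcp_rot: [3.121, -0.014, 0.324]
ft_force: [0.5, 1.0, 0.5]
opening: 0.298
```

```bash
python3 - <<'E'
from h import *
s=st()
E
```

```text
t 7.0 tcp [ 486.13 -168.76   13.8 ] rot [ 3.12 -0.01  0.32] F [0.49 0.97 0.51] M [0.02 0.01 0.  ] op 0.2985 q [-0.46  0.64  2.02 -0.01  0.46  0.79]
```

>>> {"method": "send_rows", "body": {
  "plan": "0 0 -10 0 10;0 0 -25 0 10;0 0 -35 0 10;0 0 -35 0 10;15 -42 0 0 10;15 -42 0 0 10;15 -42 0 0 10;0 0 0 0 10"
}}

```text
t: 7.8
eef_pos: [486.4, -30.2, 125.6]
tcp_rot: [3.121, -0.017, 0.319]
ft_force: [-0.1, -0.1, -1.1]
opening: 0.299
```

```bash
python3 - <<'E'
from h import *
s=st();p=shot("wrist","g_wrist")
E
```

```text
t 7.8 tcp [486.38 -30.24 125.64] rot [ 3.12 -0.02  0.32] F [-0.11 -0.1  -1.13] M [ 0.03 -0.03  0.03] op 0.2986 q [-0.19  0.41  2.   -0.01  0.7   1.07]
```

View pics/g_wrist.png

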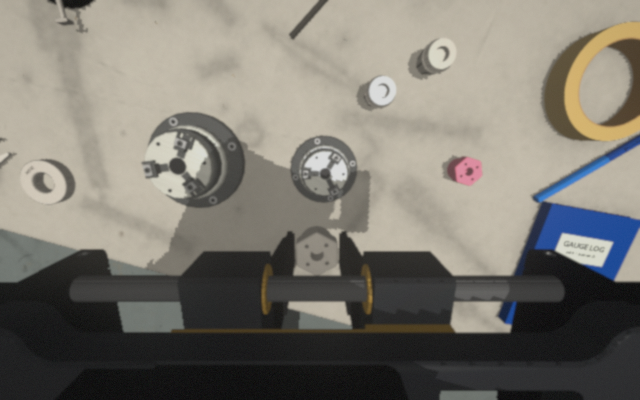

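>>> {"method": "send_rows", "body": {
  "plan": "2 -38 0 0 10;2 -38 0 0 10;2 -38 0 0 10;0 0 0 0 10;0 0 0 0 10"
}}

```text
t: 8.35
eef_pos: [457.3, 78.1, 125.2]
tcp_rot: [3.119, -0.02, 0.316]
ft_force: [0.3, -1.0, -0.8]
opening: 0.3
```

```bash
python3 - <<'E'
from h import *
s=st();p=shot("wrist","h_wrist",(220,110,420,260),(800,600))
for r in regions_of("chuck",p)+regions_of("chuck_face",p):
    ys,xs=np.nonzero(r["pixels"]);print(r["confidence"],np.array(r["bbox"]),xs.mean(),ys.mean(),back(p,xs.mean(),ys.mean(),48))
E
```

```text
t 8.35 tcp [457.29  78.05 125.2 ] rot [ 3.12 -0.02  0.32] F [ 0.29 -1.02 -0.81] M [-0.04 -0.02 -0.02] op 0.3002 q [ 0.04  0.39  2.06 -0.03  0.67  1.31]
0.77 [394.9 142.5  69.7  66.8] 429.7655407323304 174.58983820607438 [524.03  -7.34  48.  ]
0.63 [255.8 119.4  97.9  94.1] 306.0345420667909 165.89838039271893 [497.4   99.81  48.  ]
0.95 [275.1 138.9  63.1  66.7] 305.6370558375635 171.24437998549675 [492.83  98.73  48.  ]
0.81 [424.6 155.2  41.7  48.3] 441.110599078341 178.6973886328725 [523.8  -18.59  48.  ]
0.49 [263.4 118.8  92.3  96.1] 305.7806717904925 166.15257614574438 [497.12  99.95  48.  ]
0.26 [274.7 133.2  66.5  28.8] 300.9166666666667 141.5036231884058 [515.88 110.26  48.  ]
```

View pics/h_wrist.png

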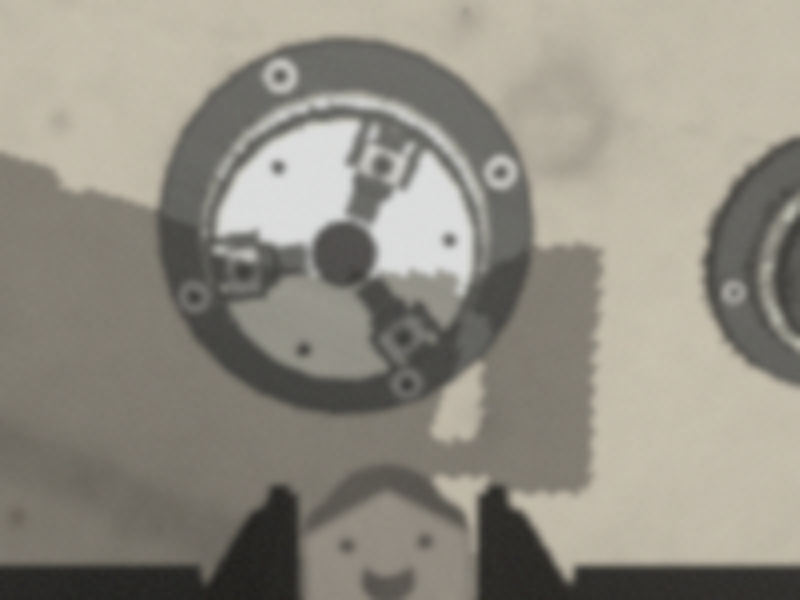

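```bash
python3 - <<'E'
from h import *
p=shot("wrist");s=st()
C=lambda L,z:np.array([back(p,220+x/4,110+y/4,z)[:2] for x,y in L])
for n,L,z in [("jaw",[(383,163),(243,270),(405,335)],57),("faceholes",[(278,167),(449,240),(304,350)],48),("hole",[(344,253)],48),("flange",[(280,76),(501,172),(407,383),(195,297)],10)]:
    c=C(L,z);m=c.mean(0);print(n,m,np.linalg.norm(c-m,axis=1),np.degrees(np.arctan2(*(c-m).T[::-1])))
# nut in gripper: hex centre? tool-frame of nut top
yaw=s["tcp_rot"][2];R=cv2.Rodrigues(np.zeros(3))[0]
from scipy.spatial.transform import Rotation as Ro
R=Ro.from_euler('xyz',s["tcp_rot"]).as_matrix();print(R)
T=shot("top");S=shot("side")
for q in (T,S):
    for t in ("chuck","chuck_face"):
        for r in regions_of(t,q):
            ys,xs=np.nonzero(r["pixels"]);print(t,r["confidence"].__round__(2),np.array(r["bbox"]),back(q,xs.mean(),ys.mean(),48),back(q,xs.mean(),ys.mean(),15))
E
```

```text
t 8.55 tcp [457.42  77.27 124.92] rot [ 3.12 -0.02  0.31] F [ 1.23  0.72 -1.6 ] M [-0.02 -0.04 -0.  ] op 0.299 q [ 0.03  0.39  2.06 -0.03  0.67  1.31]
jaw [491.78  97.1 ] [21.31 21.58 21.39] [  -5.06  115.12 -124.33]
faceholes [491.33  97.07] [23.41 23.33 23.51] [ 54.76 -64.83 175.13]
hole [491.46  97.07] [0.] [0.]
flange [491.08  96.91] [41.84 41.9  41.69 41.76] [  40.14  -50.14 -140.05  130.07]
[[ 0.95  0.31  0.03]
 [ 0.31 -0.95 -0.02]
 [ 0.02  0.02 -1.  ]]
chuck 0.9 [353.7 195.5  19.4  31.1] [523.14 -36.9   48.  ] [527.3 -40.8  15. ]
chuck_face 0.71 [353.2 201.5  14.3  19.2] [523.52 -31.97  48.  ] [527.69 -35.67  15.  ]
chuck 0.79 [281.4 190.2  40.3  33.3] [491.7   33.69  48.  ] [488.66 101.31  15.  ]
chuck 0.76 [298.5 221.2  34.5  25.7] [522.91 -94.08  48.  ] [522.3 -36.4  15. ]
chuck_face 0.69 [292.2 189.5  21.8  12.6] [490.   83.2  48. ] [486.82 154.67  15.  ]
```

```bash
python3 - <<'E'
from h import *
from scipy.spatial.transform import Rotation as Ro
p=shot("wrist","i_wrist",(220,110,420,260),(800,600));s=st()
R=Ro.from_euler('xyz',s["tcp_rot"]).as_matrix();t=s["eef_pos"]
E=np.array(p["extrinsics"]); M=R.T@E[:3,:3]; o=R.T@(E[:3,3]-t); print("cam in tool",M,o)
f,cx,cy=K(p)
# nut top centre in tool frame; tool z of nut top = -(23-13.8)=-9.2
d=M@np.array([(317.2-cx)/f,-(254.55-cy)/f,-1]); print("nut top in tool", o+d*(-9.2-o[2])/d[2])
E
```

```text
t 8.9 tcp [457.08  78.11 124.81] rot [ 3.12 -0.02  0.31] F [ 0.46  0.4  -1.65] M [ 0.06  0.01 -0.04] op 0.2974 q [ 0.04  0.39  2.06 -0.03  0.67  1.31]
cam in tool [[ 0.    0.96  0.26]
 [ 1.    0.   -0.  ]
 [-0.    0.26 -0.96]] [  74.3    -0.89 -169.58]
nut top in tool [-0.45 -0.32 -9.2 ]
```

View pics/i_wrist.png

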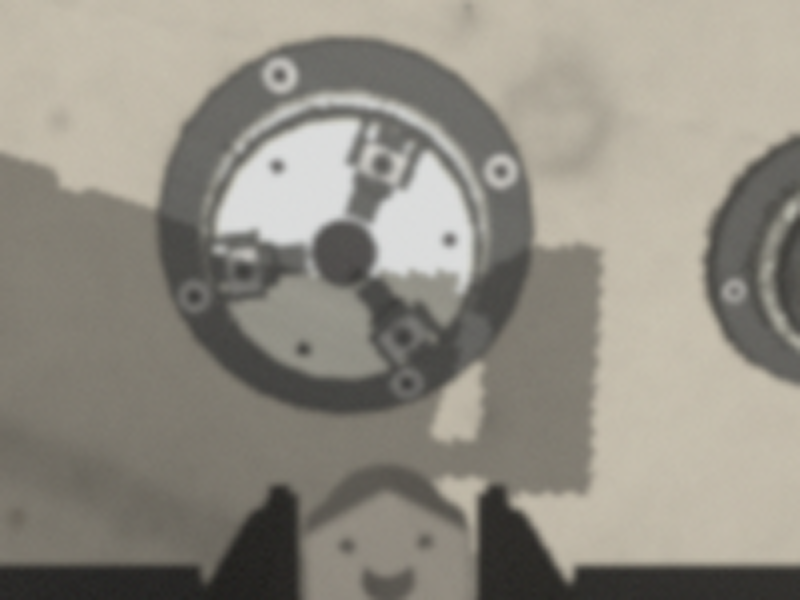

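```bash
cat >> h.py <<'E'
from scipy.spatial.transform import Rotation as Ro
M=np.array([[0,.9645,.2641],[1,0,0],[0,.2641,-.9645]]);O=np.array([74.3,-.89,-169.58])
def tool_of(p,s,pts,z):
    """pixel -> tool frame, point on world plane height z, using measured tool pose, fixed cam-in-tool"""
    R=Ro.from_euler('xyz',s["tcp_rot"]).as_matrix();t=s["eef_pos"];f,cx,cy=K(p);out=[]
    for u,v in pts:
        d=M@np.array([(u-cx)/f,-(v-cy)/f,-1]); dw=R@d; ow=R@O+t
        k=(z-ow[2])/dw[2]; out.append(O+k*d)
    return np.array(out)
E
python3 - <<'E'
from h import *
p=shot("wrist");s=st()
E=np.array(p["extrinsics"]);R=Ro.from_euler('xyz',s["tcp_rot"]).as_matrix()
print(R.T@E[:3,:3],R.T@(E[:3,3]-s["eef_pos"]))
for n,L,z in [("jaw",[(383,163),(243,270),(405,335)],57),("faceholes",[(278,167),(449,240),(304,350)],48),("hole",[(344,253)],48),("flange",[(280,76),(501,172),(407,383),(195,297)],10)]:
    print(n,tool_of(p,s,[(220+x/4,110+y/4) for x,y in L],z).mean(0))
E
```

```text
t 8.95 tcp [457.09  78.2  124.82] rot [ 3.12 -0.02  0.31] F [-0.26  0.68 -1.88] M [-0.03  0.01 -0.  ] op 0.302 q [ 0.04  0.39  2.06 -0.03  0.67  1.31]
[[ 0.    0.96  0.26]
 [ 1.   -0.   -0.  ]
 [-0.    0.26 -0.96]] [  74.28   -0.93 -169.57]
jaw [37.5  -9.78 68.35]
faceholes [ 36.89 -10.1   77.34]
hole [ 37.02 -10.05  77.34]
flange [ 35.86 -10.9  115.32]
```

>>> {"method": "send_rows", "body": {
  "plan": "18 -5 0 0 10;19 -5 0 0 10;0 0 15 0 10;0 0 15 0 10;0 0 0 0 10;0 0 0 0 10"
}}

```text
t: 9.55
eef_pos: [491.5, 99.5, 95.0]
tcp_rot: [3.119, -0.02, 0.315]
ft_force: [-0.0, -0.2, -1.7]
opening: 0.298
```

```bash
python3 - <<'E'
from h import *
p=shot("wrist","j_wrist",(220,110,420,260),(800,600));s=st()
R=Ro.from_euler('xyz',s["tcp_rot"]).as_matrix();print("need tool shift",R.T@(np.array([491.6,97.8,61.9])-s["eef_pos"]))
E
```

```text
t 9.6 tcp [491.45  99.52  95.07] rot [ 3.12 -0.02  0.32] F [-0.18 -0.07 -1.47] M [ 0.    0.02 -0.03] op 0.3007 q [ 0.08  0.48  2.   -0.03  0.64  1.36]
need tool shift [-1.05  0.93 33.18]
```

View pics/j_wrist.png

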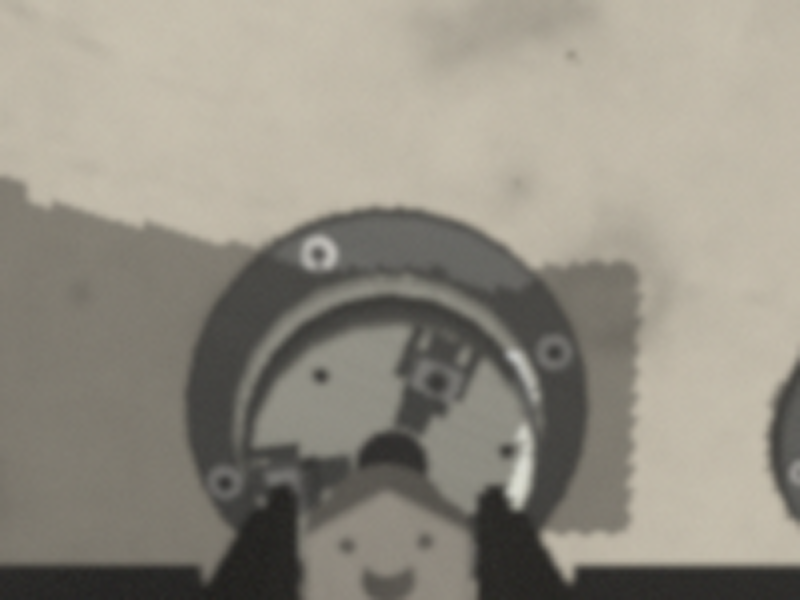

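```bash
python3 - <<'E'
from h import *
p=shot("wrist");s=st();R=Ro.from_euler('xyz',s["tcp_rot"]).as_matrix()
def ax(u,v,z,r,a):
    X=R@tool_of(p,s,[(220+u/4,110+v/4)],z)[0]+s["eef_pos"]; a=np.radians(a); return X-np.array([r*np.cos(a),r*np.sin(a),0])
L=[ax(437,381,57,21.4,-5),ax(321,376,48,23.4,55),ax(508,452,48,23.4,-65),ax(319,254,10,41.8,40),ax(554,352,10,41.8,-50),ax(225,483,10,41.8,130)]
print(np.array(L))
A=np.array([*np.median(np.array(L)[:,:2],0),48.]);print(A,"seat in tool",R.T@(A-s["eef_pos"]))
E
```

```text
t 9.65 tcp [491.55  99.53  95.29] rot [ 3.12 -0.02  0.32] F [ 0.35 -0.78 -1.94] M [ 0.01 -0.01 -0.  ] op 0.298 q [ 0.08  0.48  2.   -0.03  0.64  1.36]
[[491.35  97.94  57.  ]
 [491.27  97.97  48.  ]
 [491.17  97.49  48.  ]
 [490.63  97.61  10.  ]
 [490.69  97.56  10.  ]
 [490.32  97.6   10.  ]]
[490.93  97.61  48.  ] seat in tool [-2.16  0.56 47.28]
```

>>> {"method": "send_rows", "body": {
  "plan": "-1 1 10 0 10;0 0 12 0 10;0 0 6 0 10;0 0 0 0 10;0 0 0 0 10"
}}

```text
t: 10.15
eef_pos: [491.8, 97.5, 65.7]
tcp_rot: [3.118, -0.022, 0.315]
ft_force: [-0.3, -0.5, -0.5]
opening: 0.298
```

```bash
python3 - <<'E'
from h import *
p=shot("wrist","k_wrist",(220,160,420,310),(800,600));p=shot("side","k_side",(262,170,342,230),(800,600));s=st()
R=Ro.from_euler('xyz',s["tcp_rot"]).as_matrix();print("need tool shift",R.T@(np.array([491.6,97.8,61.9])-s["eef_pos"]))
E
```

```text
t 10.25 tcp [491.98  97.53  66.04] rot [ 3.12 -0.02  0.31] F [-0.62 -0.73 -0.94] M [ 0.04  0.06 -0.07] op 0.2992 q [ 0.07  0.53  2.02 -0.03  0.56  1.36]
need tool shift [-0.37 -0.47  4.12]
```

View pics/k_wrist.png

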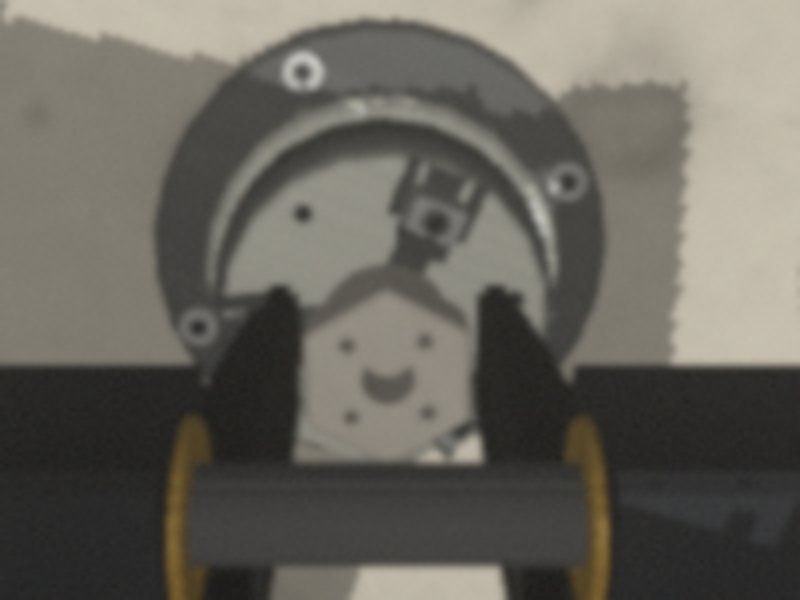

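View pics/k_side.png

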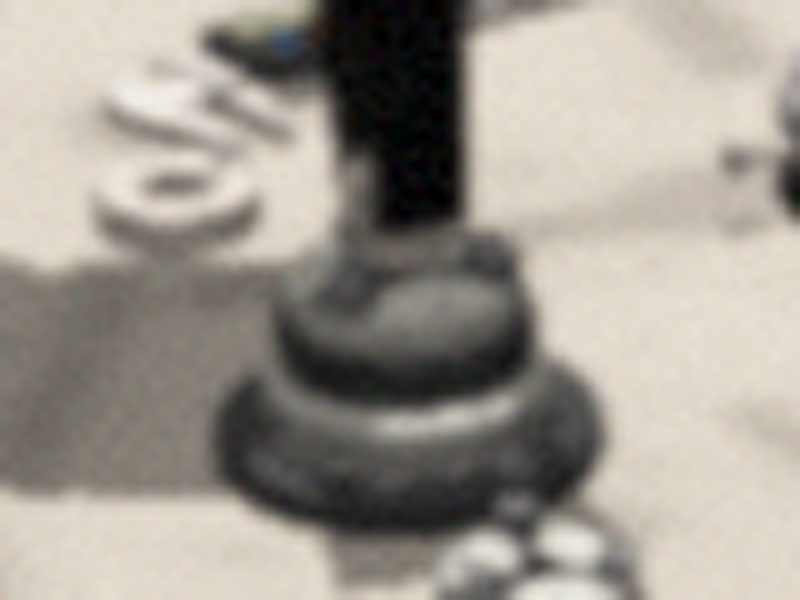

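>>> {"method": "send_rows", "body": {
  "plan": "-0.4 -0.4 2 0 10;0 0 1.5 0 10;0 0 0 0 10"
}}

```text
t: 10.55
eef_pos: [491.8, 97.8, 62.8]
tcp_rot: [3.118, -0.024, 0.315]
ft_force: [-0.6, -0.8, -1.0]
opening: 0.302
```

>>> {"method": "send_rows", "body": {
  "plan": "0 0 0.8 0 10;0 0 0 0 10"
}}

```text
t: 10.75
eef_pos: [491.9, 97.8, 62.0]
tcp_rot: [3.118, -0.024, 0.315]
ft_force: [-0.3, -0.2, -2.0]
opening: 0.298
```

```bash
python3 - <<'E'
from h import *
s=st()
E
```

```text
t 10.75 tcp [491.89  97.82  62.05] rot [ 3.12 -0.02  0.31] F [-0.31 -0.18 -2.02] M [ 0.   -0.01  0.03] op 0.2978 q [ 0.07  0.54  2.02 -0.03  0.55  1.36]
```

>>> {"method": "send_rows", "body": {
  "plan": "0 0 0.6 0 10;0 0 0 0 10"
}}

```text
t: 10.95
eef_pos: [492.2, 97.9, 61.8]
tcp_rot: [3.118, -0.025, 0.315]
ft_force: [-0.0, 0.3, -0.8]
opening: 0.299
```

>>> {"method": "send_rows", "body": {
  "plan": "0 0 0.4 0 10;0 0 0 0 10"
}}

```text
t: 11.15
eef_pos: [492.5, 97.9, 61.8]
tcp_rot: [3.118, -0.026, 0.315]
ft_force: [-0.8, -0.4, 0.2]
opening: 0.302
```

>>> {"method": "send_rows", "body": {
  "plan": "0 0 0 0 60;0 0 0 0 60;0 0 0 0 60;0 0 0 0 60;0 0 0 0 60"
}}

```text
t: 11.65
eef_pos: [492.5, 97.9, 61.6]
tcp_rot: [3.118, -0.025, 0.315]
ft_force: [0.6, -0.4, -0.5]
opening: 0.618
```

```bash
python3 - <<'E'
from h import *
p=shot("wrist","l_wrist",(220,160,420,310),(800,600));s=st()
E
```

```text
t 11.7 tcp [492.46  97.87  61.62] rot [ 3.12 -0.03  0.31] F [0.64 0.07 0.55] M [-0.04 -0.03 -0.01] op 0.6244 q [ 0.07  0.54  2.02 -0.03  0.55  1.36]
```

View pics/l_wrist.png

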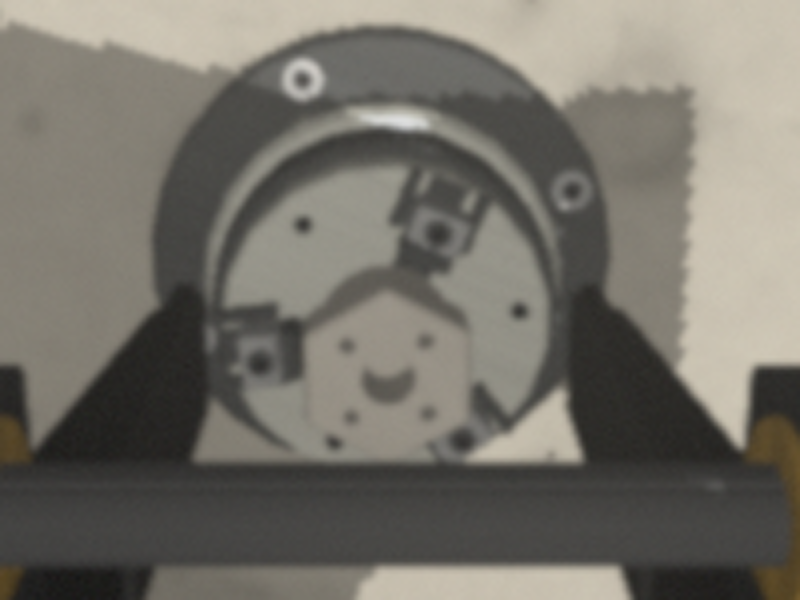

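>>> {"method": "send_rows", "body": {
  "plan": "0 0 0 0 95;0 0 0 0 95;0 0 0 -0.15 95;0 0 0 -0.15 95;0 0 0 -0.15 95;0 0 0 -0.15 95;0 0 0 0 95"
}}

```text
t: 12.4
eef_pos: [492.5, 97.9, 61.6]
tcp_rot: [3.107, -0.007, 0.923]
ft_force: [0.0, 0.2, 0.1]
opening: 1.0
```

```bash
python3 - <<'E'
from h import *
p=shot("wrist","m_wrist",(220,140,420,290),(800,600));s=st()
R=Ro.from_euler('xyz',s["tcp_rot"]).as_matrix();print(R,"tool shift",R.T@(np.array([491.3,97.6,28.5])-s["eef_pos"]))
E
```

```text
t 12.45 tcp [492.5  97.9  61.6] rot [ 3.11 -0.01  0.92] F [-0.25  0.19 -0.44] M [-0.01 -0.08  0.  ] op 0.9945 q [ 0.07  0.54  2.02 -0.03  0.55  0.75]
[[ 0.61  0.79  0.03]
 [ 0.79 -0.61 -0.01]
 [ 0.01  0.03 -1.  ]] tool shift [-1.21 -1.9  33.05]
```

View pics/m_wrist.png

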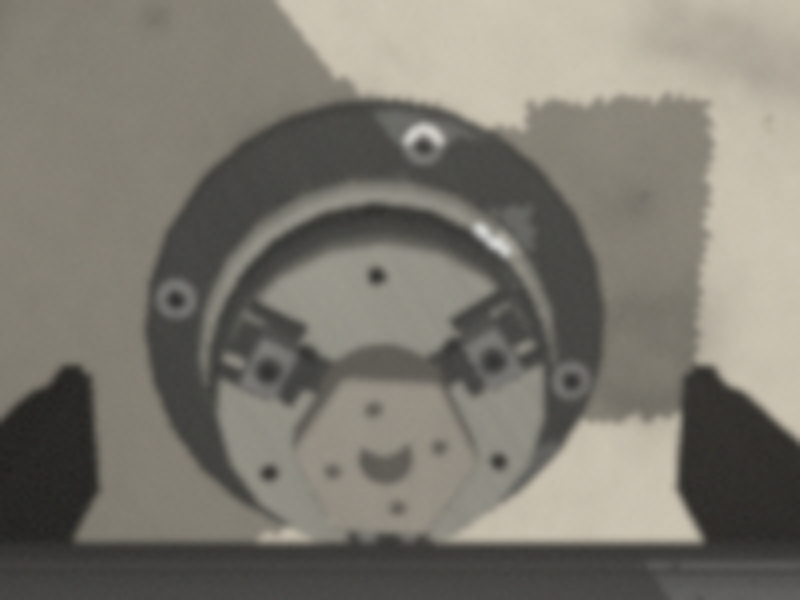

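```bash
python3 - <<'E'
from h import *
p=shot("wrist");s=st();R=Ro.from_euler('xyz',s["tcp_rot"]).as_matrix()
W=lambda u,v,z:R@tool_of(p,s,[(220+u/4,140+v/4)],z)[0]+s["eef_pos"]
c=np.array([W(376,275,48),W(268,472,48),W(498,461,48)]);m=c.mean(0);print("face",m,np.linalg.norm(c-m,axis=1),np.degrees(np.arctan2(*(c-m)[:,:2].T[::-1])))
def ax(u,v,z,r,a): a=np.radians(a); return W(u,v,z)-np.array([r*np.cos(a),r*np.sin(a),0])
print(ax(266,370,57,21.4,115),ax(492,360,57,21.4,-5)); print(ax(424,144,10,41.8,40),ax(176,299,10,41.8,130),ax(571,381,10,41.8,-50))
h=np.array([W(374,409,71),W(440,447,71),W(397,508,71),W(332,471,71)]);print("nut",h.mean(0))
A=m.copy();A[2]=32;print("ring_mid in tool",R.T@(A-s["eef_pos"]))
E
```

```text
t 12.5 tcp [492.5   97.9   61.59] rot [ 3.11 -0.01  0.92] F [-0.09  0.07 -0.04] M [-0.05 -0.06 -0.05] op 0.9979 q [ 0.07  0.54  2.02 -0.03  0.55  0.76]
face [491.04  98.05  48.  ] [23.43 23.51 23.48] [ 54.49 174.47 -65.36]
[490.99  98.15  57.  ] [490.84  97.85  57.  ]
[490.95  96.84  10.  ] [490.75  97.32  10.  ] [490.41  96.7   10.  ]
nut [491.24  98.2   71.  ]
ring_mid in tool [-0.99 -2.26 29.52]
```

>>> {"method": "send_rows", "body": {
  "plan": "-1.1 -2 8 0 95;0 0 12 0 95;0 0 7 0 95;0 0 0 0 95;0 0 0 0 95"
}}

```text
t: 13.0
eef_pos: [490.6, 97.8, 31.3]
tcp_rot: [3.108, -0.007, 0.908]
ft_force: [0.0, 1.0, 0.4]
opening: 0.998
```

```bash
python3 - <<'E'
from h import *
s=st()
R=Ro.from_euler('xyz',s["tcp_rot"]).as_matrix();print(R,"tool shift",R.T@(np.array([491.3,97.7,28.5])-s["eef_pos"]))
E
```

```text
t 13.0 tcp [490.59  97.79  31.34] rot [ 3.11 -0.01  0.91] F [0.01 1.01 0.36] M [-0.05 -0.03  0.06] op 0.9981 q [ 0.07  0.59  2.04 -0.04  0.48  0.77]
[[ 0.62  0.79  0.03]
 [ 0.79 -0.62 -0.01]
 [ 0.01  0.03 -1.  ]] tool shift [0.34 0.52 2.87]
```

>>> {"method": "send_rows", "body": {
  "plan": "0.3 0.5 2.5 0 95;0 0 0 0 75;0 0 0 0 75;0 0 0 0 75;0 0 0 0 75"
}}

```text
t: 13.5
eef_pos: [491.7, 97.7, 29.1]
tcp_rot: [3.108, -0.008, 0.907]
ft_force: [0.3, -0.6, 0.9]
opening: 0.797
```

```bash
python3 - <<'E'
from h import *
s=st();p=shot("wrist","n_wrist",(220,140,420,290),(800,600));p=shot("side","n_side",(262,170,342,230),(800,600))
R=Ro.from_euler('xyz',s["tcp_rot"]).as_matrix();print("tool shift",R.T@(np.array([491.3,97.7,28.5])-s["eef_pos"]))
E
```

```text
t 13.5 tcp [491.68  97.68  29.13] rot [ 3.11 -0.01  0.91] F [ 0.27 -0.59  0.85] M [-0.05 -0.05  0.01] op 0.7971 q [ 0.07  0.6   2.04 -0.04  0.47  0.77]
tool shift [-0.22 -0.33  0.61]
```

View pics/n_wrist.png

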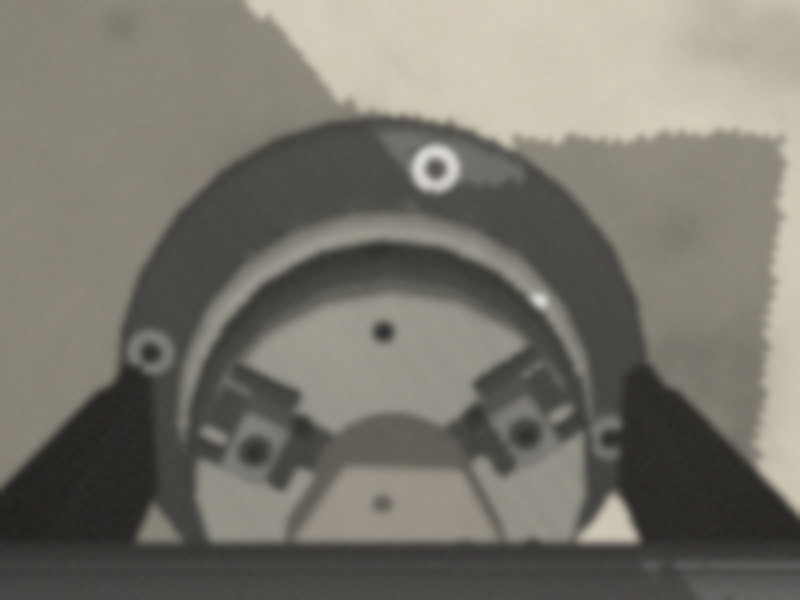

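View pics/n_side.png

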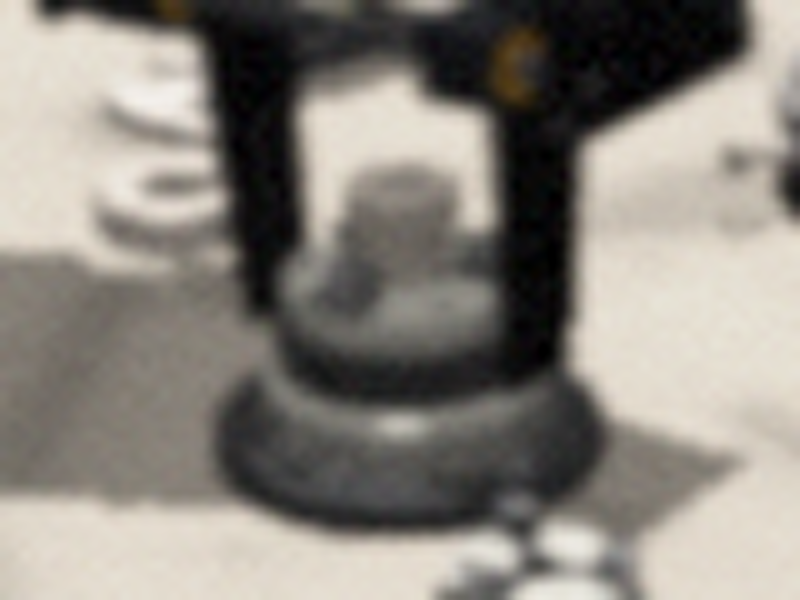

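>>> {"method": "send_rows", "body": {
  "plan": "0 -0.2 0 0 72;0 0 0 0 72;0 0 0 0 69;0 0 0 0 69"
}}

```text
t: 14.0
eef_pos: [491.5, 97.8, 29.2]
tcp_rot: [3.108, -0.008, 0.907]
ft_force: [-1.2, 1.0, -0.6]
opening: 0.731
```

>>> {"method": "send_rows", "body": {
  "plan": "0 0 0 0 66;0 0 0 0 66;0 0 0 0 62"
}}

```text
t: 14.3
eef_pos: [491.6, 97.8, 29.3]
tcp_rot: [3.107, -0.008, 0.907]
ft_force: [2.9, -3.3, -0.2]
opening: 0.664
```

```bash
python3 - <<'E'
from h import *
s=st()
R=Ro.from_euler('xyz',s["tcp_rot"]).as_matrix();print("tool shift",R.T@(np.array([491.3,97.7,28.5])-s["eef_pos"]),"F tool",R.T@s["ft_force"],R.T@s["moment"])
E
```

```text
t 14.3 tcp [491.62  97.83  29.27] rot [ 3.11 -0.01  0.91] F [ 2.85 -3.34 -0.19] M [-0.73 -0.5  -0.07] op 0.6639 q [ 0.07  0.6   2.04 -0.04  0.47  0.77]
tool shift [-0.3  -0.19  0.76] F tool [-0.88  4.29  0.33] [-0.85 -0.27  0.06]
```

>>> {"method": "send_rows", "body": {
  "plan": "0 0.2 0 0 55;0 0 0 0 55;0 0 0 0 55"
}}

```text
t: 14.6
eef_pos: [491.8, 97.6, 29.3]
tcp_rot: [3.107, -0.008, 0.907]
ft_force: [1.0, -0.1, 0.7]
opening: 0.657
```

```bash
cat >> h.py <<'E'
def m():
    s=env.state();R=Ro.from_euler('xyz',s["tcp_rot"]).as_matrix()
    print("t %.2f yaw %.4f q6 %.3f op %.1f"%(s["t"],s["tcp_rot"][2],s["joints"][5],s["opening"]*95.1),"tcp",s["eef_pos"],"tilt",R[:2,2],"F tool",R.T@s["ft_force"],"M tool",R.T@s["moment"],"Mz %.3f"%s["moment"][2],"tau6 %.3f"%s["tau"][5])
E
python3 -c "from h import *;m()"
```

```text
t 14.60 yaw 0.9069 q6 0.771 op 62.5 tcp [491.85  97.62  29.27] tilt [ 0.03 -0.01] F tool [ 0.57  0.83 -0.63] M tool [-0.02 -0.07  0.03] Mz -0.033 tau6 -0.036
```

>>> {"method": "send_rows", "body": {
  "plan": "0 0 0 0.04 55;0 0 0 0.04 55"
}}

```text
t: 14.8
eef_pos: [491.8, 97.6, 29.3]
tcp_rot: [3.108, -0.01, 0.828]
ft_force: [0.7, -0.9, -0.0]
opening: 0.656
```

```bash
python3 -c "from h import *;m();m()"
```

```text
t 14.80 yaw 0.8277 q6 0.851 op 62.3 tcp [491.84  97.6   29.27] tilt [ 0.03 -0.02] F tool [-0.2   1.18  0.07] M tool [-0.06 -0.03 -0.53] Mz 0.528 tau6 -0.171
t 14.80 yaw 0.8277 q6 0.851 op 62.3 tcp [491.84  97.6   29.27] tilt [ 0.03 -0.02] F tool [-0.2   1.18  0.07] M tool [-0.06 -0.03 -0.53] Mz 0.528 tau6 -0.171
```

>>> {"method": "send_rows", "body": {
  "plan": "0 0 0 0.04 55;0 0 0 0.04 55;0 0 0 0.04 55;0 0 0 0.04 55"
}}

```text
t: 15.2
eef_pos: [491.9, 97.6, 29.3]
tcp_rot: [3.109, -0.015, 0.667]
ft_force: [1.3, -0.1, -0.0]
opening: 0.655
```

```bash
python3 -c "
from h import *;m();p=shot('wrist','o_wrist',(220,140,420,290),(800,600))"
```

```text
t 15.20 yaw 0.6671 q6 1.015 op 62.3 tcp [491.88  97.59  29.29] tilt [ 0.03 -0.02] F tool [0.91 0.9  0.08] M tool [-0.2  -0.03 -0.52] Mz 0.513 tau6 -0.150
```

View pics/o_wrist.png

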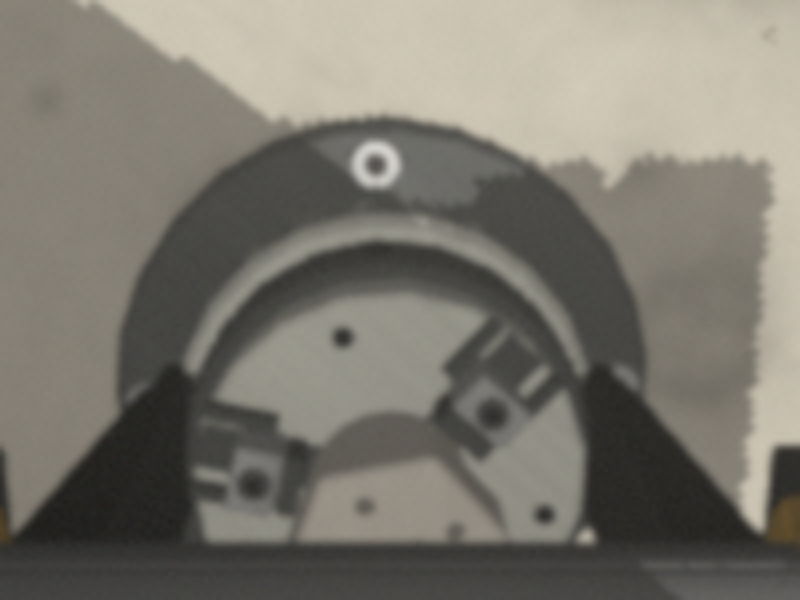

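```bash
cat >> h.py <<'E'
def jr(p,s,pts,z=57,c=(491.1,97.9)):
    R=Ro.from_euler('xyz',s["tcp_rot"]).as_matrix()
    for u,v in pts:
        X=R@tool_of(p,s,[(220+u/4,140+v/4)],z)[0]+s["eef_pos"]; d=X[:2]-np.array(c); print("jaw r %.2f ang %.1f"%(np.hypot(*d),np.degrees(np.arctan2(d[1],d[0]))))
E
python3 -c "
from h import *;p=shot('wrist');s=env.state();m()
jr(p,s,[(493,413),(253,485)])
jr(p,s,[(343,338),(545,514)],48)
s['tcp_rot']=np.array([3.108,-.008,.907]);s['eef_pos']=np.array([491.68,97.68,29.13]);jr(p,s,[(527,433),(256,451)]);jr(p,s,[(383,331)],48)
"
```

```text
t 15.30 yaw 0.6672 q6 1.015 op 62.0 tcp [491.86  97.59  29.27] tilt [ 0.03 -0.02] F tool [ 0.23  1.94 -0.09] M tool [-0.28 -0.1   0.09] Mz -0.095 tau6 0.522
jaw r 19.87 ang -4.6
jaw r 19.80 ang 115.2
jaw r 23.56 ang 55.0
jaw r 23.41 ang -64.5
jaw r 21.49 ang -5.2
jaw r 21.14 ang 115.1
jaw r 23.58 ang 55.1
```

>>> {"method": "send_rows", "body": {
  "plan": "0 0 0 0.04 55;0 0 0 0.04 55"
}}

```text
t: 15.5
eef_pos: [491.9, 97.6, 29.3]
tcp_rot: [3.11, -0.017, 0.59]
ft_force: [-0.5, -1.5, 0.1]
opening: 0.655
```

```bash
python3 -c "
from h import *;m()"
```

```text
t 15.50 yaw 0.5899 q6 1.093 op 62.3 tcp [491.89  97.57  29.28] tilt [ 0.03 -0.02] F tool [-1.23  0.96 -0.05] M tool [-0.21 -0.03 -0.55] Mz 0.546 tau6 -0.130
```

>>> {"method": "send_rows", "body": {
  "plan": "0 0 0 0.04 55;0 0 0 0.04 55"
}}

```text
t: 15.7
eef_pos: [491.9, 97.5, 29.3]
tcp_rot: [3.111, -0.02, 0.512]
ft_force: [0.4, 0.3, 0.1]
opening: 0.656
```

```bash
python3 -c "
from h import *;m();p=shot('wrist','p_wrist',(220,140,420,290),(800,600))"
```

```text
t 15.70 yaw 0.5116 q6 1.172 op 62.4 tcp [491.93  97.54  29.29] tilt [ 0.03 -0.02] F tool [ 0.47 -0.03 -0.14] M tool [-0.17 -0.06 -0.53] Mz 0.520 tau6 -0.129
```

View pics/p_wrist.png

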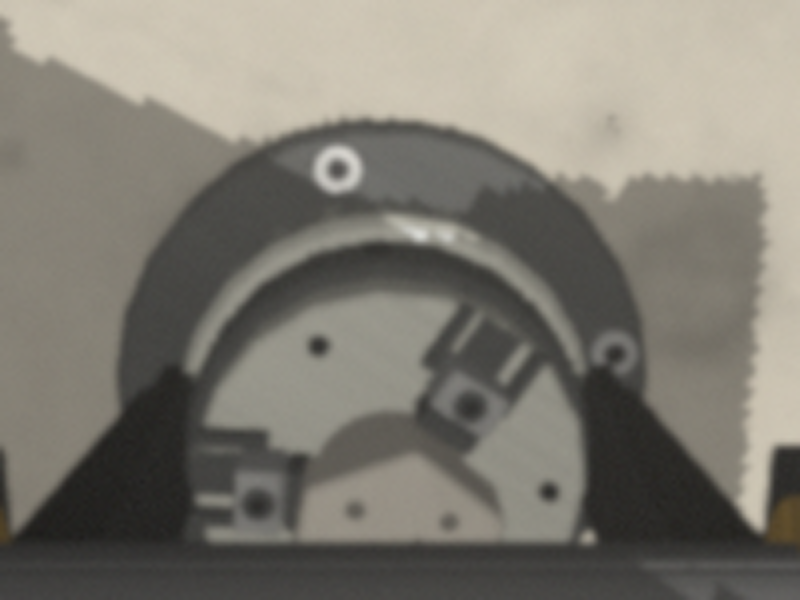

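>>> {"method": "send_rows", "body": {
  "plan": "0 0 0 0.03 55;0 0 0 0.03 55"
}}

```text
t: 15.95
eef_pos: [491.9, 97.6, 29.3]
tcp_rot: [3.112, -0.022, 0.452]
ft_force: [0.8, -0.8, -0.1]
opening: 0.653
```

```bash
python3 -c "
from h import *;m()"
```

```text
t 15.95 yaw 0.4521 q6 1.233 op 62.1 tcp [491.89  97.55  29.3 ] tilt [ 0.03 -0.02] F tool [0.38 1.07 0.17] M tool [-0.32 -0.03 -0.52] Mz 0.508 tau6 0.080
```

>>> {"method": "send_rows", "body": {
  "plan": "0 0 0 0.03 55;0 0 0 0.03 55"
}}

```text
t: 16.15
eef_pos: [491.9, 97.5, 29.3]
tcp_rot: [3.113, -0.023, 0.391]
ft_force: [-0.1, -0.4, -0.1]
opening: 0.655
```

```bash
python3 -c "
from h import *;m();p=shot('wrist','q_wrist',(220,140,420,290),(800,600))"
```

```text
t 16.15 yaw 0.3910 q6 1.294 op 62.3 tcp [491.91  97.51  29.28] tilt [ 0.03 -0.02] F tool [-0.29  0.33  0.12] M tool [-0.42 -0.03 -0.58] Mz 0.573 tau6 0.054
```

View pics/q_wrist.png

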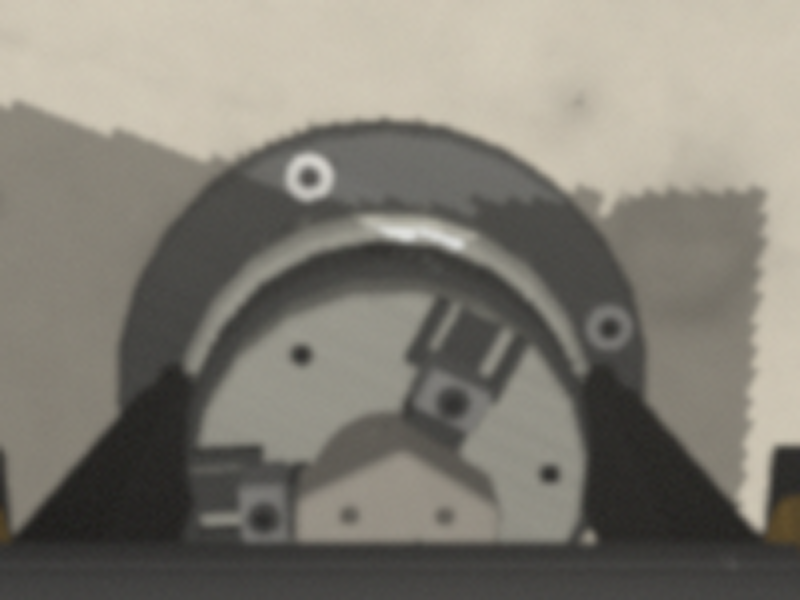

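>>> {"method": "send_rows", "body": {
  "plan": "0 0 0 0.02 55;0 0 0 0.02 55"
}}

```text
t: 16.4
eef_pos: [491.9, 97.5, 29.3]
tcp_rot: [3.114, -0.024, 0.349]
ft_force: [-0.0, -0.2, -0.5]
opening: 0.655
```

```bash
python3 -c "
from h import *;m()"
```

```text
t 16.40 yaw 0.3485 q6 1.337 op 62.3 tcp [491.89  97.52  29.27] tilt [ 0.03 -0.02] F tool [-0.13  0.19  0.54] M tool [-0.39 -0.03 -0.63] Mz 0.618 tau6 0.332
```

>>> {"method": "send_rows", "body": {
  "plan": "0 0 0 0.02 55;0 0 0 0.02 55"
}}

```text
t: 16.6
eef_pos: [491.9, 97.5, 29.3]
tcp_rot: [3.115, -0.026, 0.306]
ft_force: [0.4, -0.6, 0.7]
opening: 0.654
```

```bash
python3 -c "
from h import *;m()"
```

```text
t 16.60 yaw 0.3062 q6 1.380 op 62.2 tcp [491.91  97.5   29.27] tilt [ 0.03 -0.02] F tool [ 0.21  0.71 -0.68] M tool [-0.47 -0.03 -0.76] Mz 0.742 tau6 0.386
```

>>> {"method": "send_rows", "body": {
  "plan": "0 0 0 0.02 55;0 0 0 0.02 55"
}}

```text
t: 16.8
eef_pos: [491.9, 97.5, 29.3]
tcp_rot: [3.116, -0.027, 0.264]
ft_force: [0.6, -0.3, -0.5]
opening: 0.655
```

```bash
python3 -c "
from h import *;m();p=shot('wrist','r_wrist',(220,140,420,290),(800,600))"
```

```text
t 16.80 yaw 0.2635 q6 1.423 op 62.3 tcp [491.88  97.49  29.25] tilt [ 0.03 -0.02] F tool [0.49 0.4  0.5 ] M tool [-0.63 -0.02 -0.81] Mz 0.792 tau6 0.471
```

View pics/r_wrist.png

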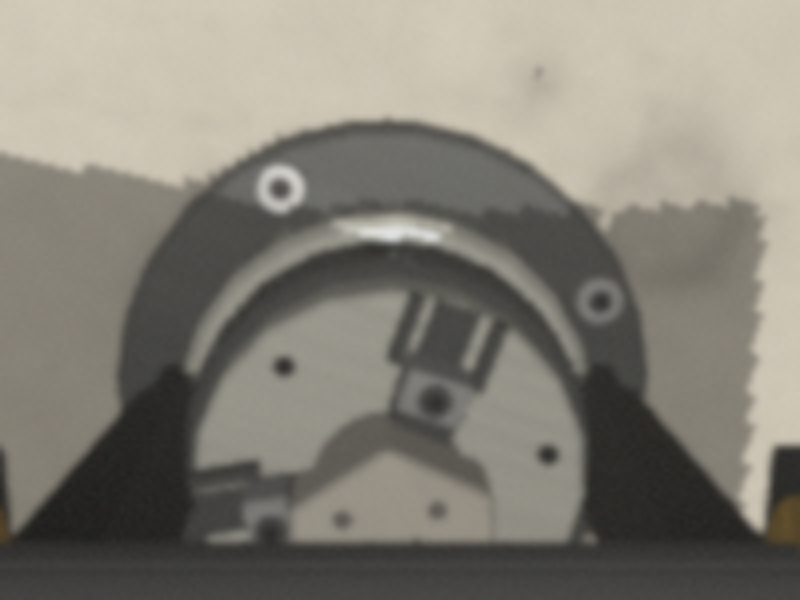

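```bash
python3 -c "
from h import *;m();p=shot('wrist');m();p=shot('wrist');m()"
```

```text
t 16.85 yaw 0.2622 q6 1.424 op 62.4 tcp [491.9   97.5   29.27] tilt [ 0.03 -0.02] F tool [ 0.66  0.59 -0.3 ] M tool [-0.59 -0.02 -0.63] Mz 0.615 tau6 0.456
t 16.90 yaw 0.2638 q6 1.423 op 62.2 tcp [491.94  97.48  29.29] tilt [ 0.03 -0.02] F tool [-0.71  0.11  0.72] M tool [-0.52 -0.03 -0.5 ] Mz 0.486 tau6 0.796
t 16.95 yaw 0.2643 q6 1.422 op 62.3 tcp [491.91  97.49  29.28] tilt [ 0.03 -0.02] F tool [-0.52  0.5  -0.33] M tool [-0.6  -0.07 -0.47] Mz 0.450 tau6 0.559
```

>>> {"method": "send_rows", "body": {
  "plan": "0 0 0 -0.015 55"
}}

```text
t: 17.05
eef_pos: [491.9, 97.5, 29.3]
tcp_rot: [3.116, -0.026, 0.278]
ft_force: [0.2, -0.3, 0.1]
opening: 0.658
```

```bash
python3 -c "
from h import *;m()"
```

```text
t 17.05 yaw 0.2784 q6 1.407 op 62.6 tcp [491.91  97.49  29.26] tilt [ 0.03 -0.02] F tool [ 0.1   0.31 -0.12] M tool [-0.63 -0.1   0.18] Mz -0.195 tau6 0.187
```

>>> {"method": "send_rows", "body": {
  "plan": "0 0 0 -0.015 55"
}}

```text
t: 17.15
eef_pos: [491.9, 97.5, 29.3]
tcp_rot: [3.116, -0.026, 0.293]
ft_force: [-0.1, -0.5, -0.5]
opening: 0.651
```

```bash
python3 -c "
from h import *;m()"
```

```text
t 17.15 yaw 0.2932 q6 1.391 op 62.0 tcp [491.9   97.49  29.25] tilt [ 0.03 -0.02] F tool [-0.24  0.44  0.47] M tool [-0.56 -0.09  0.25] Mz -0.266 tau6 0.056
```

Moments on both sides of the friction (forward 0.81 N m, back 0.25 N m, friction about 0.53) put the squeeze at about 12–14 N a jaw. I release the ring and withdraw.

>>> {"method": "send_rows", "body": {
  "plan": "0 0 0 0 70;0 0 0 0 80;0 0 0 0 95;0 0 0 0 95;0 0 0 0 95;0 0 0 0 95"
}}

```text
t: 17.75
eef_pos: [491.6, 97.7, 29.2]
tcp_rot: [3.116, -0.026, 0.292]
ft_force: [-0.4, 0.7, -0.1]
opening: 0.997
```

```bash
python3 -c "
from h import *;m()"
```

```text
t 17.75 yaw 0.2924 q6 1.391 op 94.8 tcp [491.64  97.66  29.22] tilt [ 0.03 -0.02] F tool [-0.2  -0.8   0.04] M tool [ 0.04 -0.03 -0.01] Mz 0.011 tau6 0.003
```

>>> {"method": "send_rows", "body": {
  "plan": "0 0 -10 0 95;0 0 -20 0 95;0 0 -30 0 95;0 0 -30 0 95;0 0 -30 0 95;-25 0 0 0 95;-25 0 0 0 95;0 0 0 0 95"
}}

```text
t: 18.55
eef_pos: [438.1, 85.2, 157.4]
tcp_rot: [3.116, -0.028, 0.293]
ft_force: [0.2, -0.3, 0.4]
opening: 1.001
```

```bash
python3 -c "
from h import *;m();p=shot('wrist','s_wrist',(220,80,420,230),(800,600));p=shot('top','s_top');p=shot('side','s_side',(240,140,400,290),(640,600))"
```

```text
t 18.55 yaw 0.2927 q6 1.353 op 95.2 tcp [438.11  85.23 157.36] tilt [ 0.03 -0.02] F tool [ 0.09  0.31 -0.42] M tool [ 0.02 -0.01 -0.01] Mz 0.007 tau6 -0.135
```

View pics/s_wrist.png

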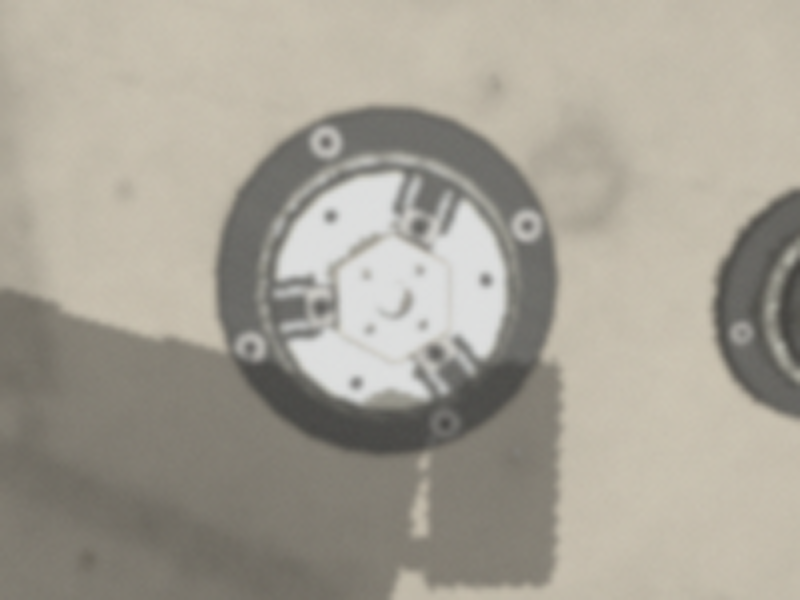

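View pics/s_top.png

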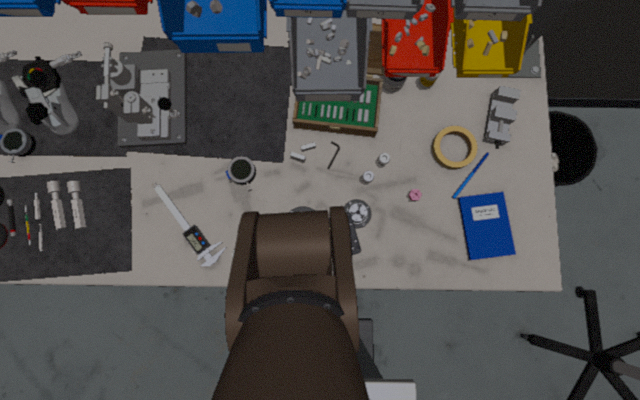

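View pics/s_side.png

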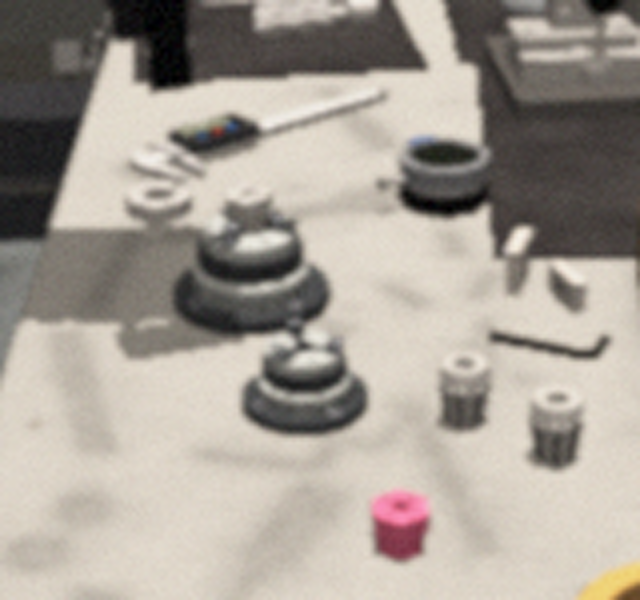

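The nut stands upright with all three jaws against its shank, the other things have not moved, and the robot is clear.

```bash
python3 -c "
from h import *;print(job_done());m()"
```

```text
the job is handed in; nothing more can be done
None
the job is handed in; nothing more can be done
```

I stood the steel nut, round end down, on the face of the larger chuck. I then turned the ring clockwise until all three jaws held it, released and backed away. The job was handed in at about 18.6 s of the 72 s allowed; no verdict was given.

**Squeeze:** The moment while turning rose from about 0.53 N m (friction alone) to 0.81 N m, which is about 14 N a jaw. I then turned the ring back about 0.03 rad towards the 12 N target. That backward turn took about 0.25 N m. From the angle turned past first contact I estimate about 12 N a jaw now, and from the moments up to 14 N. Both are within 6–20 N, but the squeeze is only inferred from these readings.

**Last pictures:** The nut is upright and centred, with all three jaws against it. The other things and the pink nut stand where they did. The robot is clear, with no force on it beyond sensor noise.

**Checks that were not perfect:**
- The tool slowly drifted to about 2° off vertical over the run. By its measured pose, the lower fingertip stayed about 3 mm above the collar, and the wrist force gave no sign of touching the collar or the face plate.
- The gripper read about 28 mm on the nut's 26 mm head and about 62 mm on the 64 mm ring, so its opening reading is slightly off.
- A moment reading taken while stopped was unclear, so I relied on the readings taken while turning.

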